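Rinse the pails and hang them up

ROBOT

A 6-joint arm with a two-finger parallel gripper is mounted at the origin on the work surface. World frame = base frame: x ahead of the robot, y to its left, z up, the work surface at z = 0. Lengths are in m, angles in rad, forces in N, time in s.
With the tool pointing down it reaches from about 0.275 to 0.825 m from the base axis. Payload 5.2 kg.
Tool frame: the origin (TCP) lies at the very end of the fingers, on their centre line; the grasp point (between the pads) lies 19 mm behind it; z points along the fingers, y is the line along which they close (so a half turn about z gives the same grasp; the last joint's range is limited). The gripper opens to 93 mm and grips with 3 to 60 N. Pads are 15 mm wide; open, the fingers measure 128 mm over their backs; the gripper's body (75 mm by 188 mm) begins 65 mm behind the grasp point.
Start: joints at [-0.203, 0.259, 1.535, -0, 1.348, -0.203], TCP at [0.55, 0, 0.193] pointing down, gripper open.
Joint ranges: [-3.14, 3.14], [-0.91, 2.08], [0.19, 2.58], [-1.22, 4.36], [0.22, 2.71], [-3.12, 3.12]. Speed limits (rad/s): [2.57, 2.57, 3.14, 3.14, 3.14, 3.14].

INTERFACE

Orientations are given as a unit quaternion [x, y, z, w].
In Python, from bench import bot gives the robot as it stands.
- The arm moves only by the tool apply_moves, never from a script. Its argument "plan" is a list of rows, each a list of 7 numbers: the shift along the world's x, y, z as a fraction of full scale, then the turn, a rotation vector about the world's x, y, z as a fraction of full scale, then the opening, from 0 (shut) to 1 (fully open). A call has 1 to 12 rows; each row shifts and turns the commanded pose from where the row before left it; what a row does not reach is not made up. Full scale, the value 1, is 5 cm for a shift and 90 degrees for a turn. A row lasts 1/8 s, in which the tool goes at most 62.5 mm and 10.7 degrees, less where a joint would pass 70% of its speed; a pose out of reach is approached as far as the arm can. A call with a number of a shift or a turn outside -1 to 1 is refused whole. A call with a gripper value outside its range is refused whole. The fingers move at their own pace and stop on an object; "force" is the grip in N (left out, the last holds). Time passes only in rows, so rows that do not move let the fingers close. It gives the time, the measured TCP pose, the force, the opening and the grip force at its end, in the units of the state.
- bot.sense(): the state, without advancing time (a new reading comes with each control period).
- bot.snapshot(name): name is "scene" or "side" or "wrist"; returns the picture (400x640x3 uint8, red, green, blue); there is no depth.
- bot.camera_params(name): a dict with "mtx" (3x3 intrinsics, pixels), "T" (4x4, takes a point from camera to world coordinates); the wrist camera has in their place "tool_from_camera" (4x4, takes a point from camera to tool coordinates, whose origin is the TCP and whose axes are the flange's). Camera axes: x right, y down, z forward; pixel columns grow to the right and rows downward; lengths in m; the calibration is good to about 2 mm. A picture is of the moment at which its call begins: read the wrist's pose just before it. camera_params takes no time and is no camera call.
- bot.finish_job(): hands the job in; it is judged then, once.
The state is a dict: "time_s": time; "q": joint angles; "dq": joint speeds; "effort": joint torques, N m; "ee_pos": TCP position; "ee_rot": TCP orientation; "contact_force": force on the tool from outside, world axes, zero at the start; "ft_torque": the same for the moment, N m; "width": finger opening in m; "grip_force": force on a finger pad.
Only numpy, scipy, OpenCV 4.12 (cv2) and the standard library are available. Lean on these libraries where they do the work, as an engineer would, in place of code of your own. Each camera call takes 0.05 s, during which the arm holds its last target. There are 200 camera calls.

TASK

Rinse off the small metal pails standing on the patio ledge: stand them all upright in the wash trough together, then push the spring head of the tap beside it right down to its stop twice, letting it come all the way up after each push. Afterwards hang every pail by its wooden handle on the rack, across both prongs of a twin hook, one pail to a hook. Leave the watering can, flower pot, trowel and spray nozzle where they are.

Things in the scene. Friction and masses are not known exactly. Their poses are not given: they have to be found in the camera images.
- pail_a: small metal pail, foot 68 mm wide, rim 88 mm wide and 65 mm high, with a rigid bail: two thin legs up to a straight wooden handle bar, 14 mm square, 98 mm long, along the pail's y, centre line 125 mm above the origin (centre of underside; z up). Open space rim to bar 53 mm, between legs 94 mm. 0.18 kg. At the start on the ledge left of the trough; may be absent.
- pail_b: small metal pail, foot 68 mm wide, rim 88 mm wide and 65 mm high, with a rigid bail: two thin legs up to a straight wooden handle bar, 14 mm square, 98 mm long, along the pail's y, centre line 125 mm above the origin (centre of underside; z up). Open space rim to bar 53 mm, between legs 94 mm. 0.18 kg. At the start on the ledge left of the trough; may be absent.
- pail_c: small metal pail, foot 68 mm wide, rim 88 mm wide and 65 mm high, with a rigid bail: two thin legs up to a straight wooden handle bar, 14 mm square, 98 mm long, along the pail's y, centre line 125 mm above the origin (centre of underside; z up). Open space rim to bar 53 mm, between legs 94 mm. 0.18 kg. At the start on the ledge left of the trough; may be absent.
- trough_floor (a point): centre of the inner floor of the open steel wash trough, 6 mm above the ledge; inner size 122 mm along its x by 372 mm along its y, walls 6 mm thick, rims 50 mm above the ledge. A copper spray bar (12 mm thick, top 61 mm above the ledge) runs along the outside of its +x wall. z up.
- tap_top (a point): centre of the top of the round steel tap head (52 mm wide), a spring plunger on a grey pillar (70 mm square) at the trough's -y end, 250 mm from the trough's centre; moves with the head. 137 mm above the ledge when up.
- tap_head (a joint): how far the tap head is pressed down: 0 up, 0.020 m at its stop; it springs back by itself; about 4 N to start, 9 N at the stop.
- hook_1 (a point): twin hook 1 on the rack: point where a hung bar's centre lies (bar along this y), 11 mm above the axis of two level 8 mm prongs, 56 mm apart (centres). They run along x from a rail (265 mm high, face 37 mm away at +x) towards the robot; turned-up tips end 47 mm away at -x, tops 9 mm above this point. Hooks are 145 mm apart.
- hook_2 (a point): twin hook 2 on the rack: point where a hung bar's centre lies (bar along this y), 11 mm above the axis of two level 8 mm prongs, 56 mm apart (centres). They run along x from a rail (265 mm high, face 37 mm away at +x) towards the robot; turned-up tips end 47 mm away at -x, tops 9 mm above this point. Hooks are 145 mm apart.
- hook_3 (a point): twin hook 3 on the rack: point where a hung bar's centre lies (bar along this y), 11 mm above the axis of two level 8 mm prongs, 56 mm apart (centres). They run along x from a rail (265 mm high, face 37 mm away at +x) towards the robot; turned-up tips end 47 mm away at -x, tops 9 mm above this point. Hooks are 145 mm apart.
- watering_can: green plastic watering can, 124 mm wide, 165 mm high, spout and handle along its x; bystander. Origin: centre of underside.
- flower_pot: terracotta pot, 100 mm wide, 90 mm high; bystander. Origin: centre of underside.
- trowel: plastic hand trowel lying flat, 270 mm long along its x, 26 mm high; bystander. Origin: near its middle, underside.
- spray_nozzle: steel hose spray nozzle with squeeze lever lying on its side, 165 mm by 105 mm, 45 mm high; bystander. Origin: in its barrel's middle, underside.

How it is judged:
By the outcome, as a careful person would: the job done as asked, in the order asked, and still so for the second after the job is handed in, with the robot touching nothing.
Of pail_a, pail_b, pail_c only 2 to 3 are there at a start; the rules pass over those that are not, and their reading is None.
At some moment in a run one of pail_a, pail_b, pail_c may be knocked a few centimetres aside while the robot is not near it.
It also fails if it takes over 210 s, if anything falls off the work surface, if the arm or the gripper's body presses on something with over 40 N, if the wrist force passes 120 N, or if a joint passes its speed limit or range.

## Working session

There is one attempt and no reset: what is moved stays moved. The work goes in short steps, Python scripts to look and compute and a tool call to move; the robot and the scene stay as the last step left them, time stands still between calls to the robot, and variables do not carry over. Pictures are saved under pics/ and viewed, at most 14 in all, crops included, and the job is handed in when it is done.

Besides the shell and the picture viewer there is one more tool, called after ">>>" by a JSON object that holds its "op" and its "data". apply_moves: Moves the arm, as the interface text tells. Its arguments: {"type":"object","properties":{"plan":{"type":"array"},"force":{"type":"number"}},"required":["plan"]}

```bash
mkdir -p pics; cat > h.py <<'E'
from bench import bot
import numpy as np, cv2
def snap(n,f):
    p=bot.snapshot(n); cv2.imwrite('pics/'+f,p[:,:,::-1]); return p
def cam(n):
    c=bot.camera_params(n); return np.array(c['mtx']),np.array(c['T'])
def ray(n,u,v,z):
    K,T=cam(n); d=T[:3,:3]@np.linalg.inv(K)@[u,v,1]; o=T[:3,3]
    return o+d*(z-o[2])/d[2]
def proj(n,P):
    K,T=cam(n); p=np.linalg.inv(T)@np.append(P,1); q=K@p[:3]; return q[:2]/q[2]
def tri(u1,u2):
    A=[];b=[]
    for n,u in(('scene',u1),('side',u2)):
        K,T=cam(n); d=T[:3,:3]@np.linalg.inv(K)@[*u,1]; d/=np.linalg.norm(d); M=np.eye(3)-np.outer(d,d); A.append(M); b.append(M@T[:3,3])
    A=np.vstack(A);b=np.hstack(b); x=np.linalg.lstsq(A,b,rcond=None)[0]; return x,np.linalg.norm(A@x-b)
E
python3 - <<'E'
from h import *
snap('scene','s1.png');snap('side','d1.png')
for n in('scene','side'): print(bot.camera_params(n))
print(bot.sense())
E
```

```text
{'mtx': array([[491.32349686,   0.        , 316.24802796],
       [  0.        , 491.32349686, 205.52382763],
       [  0.        ,   0.        ,   1.        ]]), 'T': array([[ 0.74761238,  0.35493957, -0.56133201,  1.51675392],
       [ 0.66406684, -0.41164887,  0.62414777, -1.10617502],
       [-0.00953695, -0.83938258, -0.54345739,  1.08777979],
       [ 0.        ,  0.        ,  0.        ,  1.        ]])}
{'mtx': array([[506.45469178,   0.        , 319.29871295],
       [  0.        , 506.45469178, 196.87533067],
       [  0.        ,   0.        ,   1.        ]]), 'T': array([[-0.99417974, -0.07550152,  0.07685158,  0.42572904],
       [-0.10757846,  0.73406267, -0.67050643,  0.98997199],
       [-0.00578962, -0.67487148, -0.73791257,  1.31045704],
       [ 0.        ,  0.        ,  0.        ,  1.        ]])}
{'time_s': 0.1, 'q': array([-2.02816975e-01,  2.59251355e-01,  1.53595484e+00, -1.28684849e-05,
        1.34802433e+00, -2.02794463e-01]), 'dq': array([ 0.00164291, -0.00186733, -0.00186952,  0.0018115 ,  0.00150597,
        0.00046237]), 'effort': array([ 2.99393134e-03, -4.38208973e+01, -2.84642941e+01,  7.21958186e-02,
        3.61894083e-02, -1.01468524e-04]), 'ee_pos': array([5.49464858e-01, 1.19158651e-04, 1.92118536e-01]), 'ee_rot': array([ 7.07113494e-01,  7.07099594e-01, -4.55811025e-04, -6.80393259e-04]), 'contact_force': array([ 1.06976191,  0.82243077, -0.65844005]), 'ft_torque': array([-0.0284359 ,  0.01399322,  0.03176823]), 'grip_force': 0.0, 'width': 0.09323878951157516}
```

View pics/s1.png

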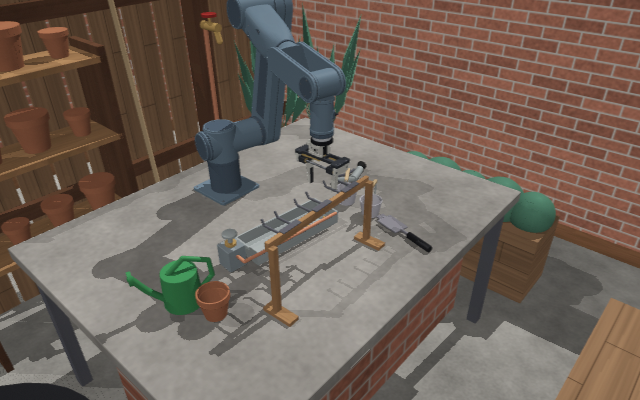

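View pics/d1.png

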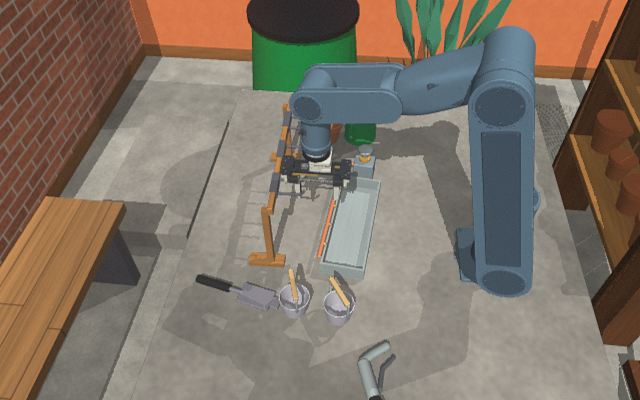

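The scene view shows the rack (posts at 275,285 and 370,215), the trough, and the tap (230,238). The side view shows two pails (295,300 and 338,305), the trowel beside the left one, and the spray nozzle at (372,370). I'll enlarge both views.

```bash
python3 - <<'E'
from h import *
a=cv2.imread('pics/d1.png')[90:340,185:400]; cv2.imwrite('pics/d1c.png',cv2.resize(a,None,fx=2.4*1,fy=2.4,interpolation=cv2.INTER_CUBIC))
a=cv2.imread('pics/s1.png')[150:330,200:440]; cv2.imwrite('pics/s1c.png',cv2.resize(a,None,fx=3.3,fy=3.3,interpolation=cv2.INTER_CUBIC))
E
```

```text
(no output)
```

View pics/d1c.png

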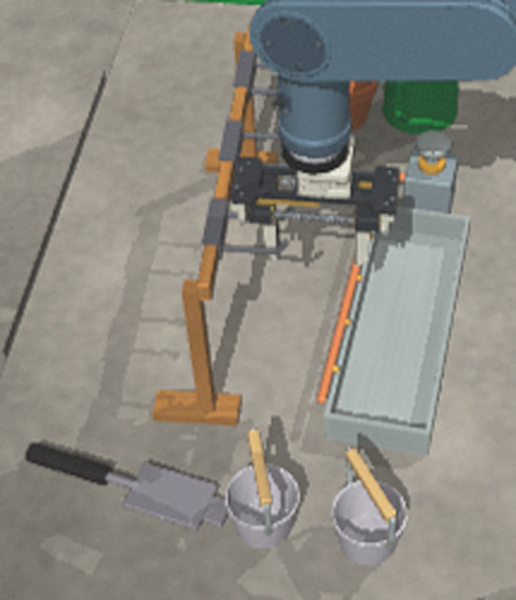

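View pics/s1c.png

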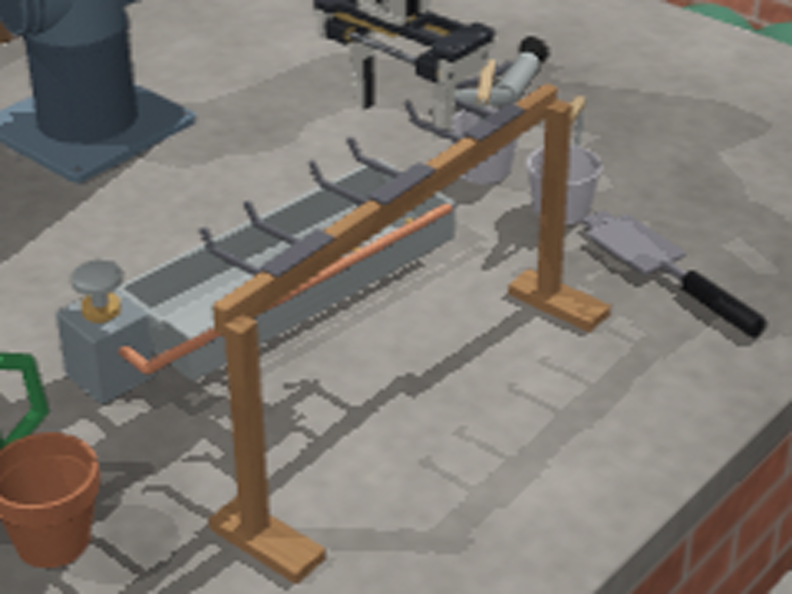

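Only two pails are present. Next I'll localise everything.

```bash
python3 - <<'E'
from h import *
np.set_printoptions(precision=4,suppress=True)
D=lambda u,v:(185+u/2.4,90+v/2.4); S=lambda u,v:(200+u/3.3,150+v/3.3)
for n,p in dict(nl=(326,418),nr=(431,432),fr=(469,217)).items(): print('rim',n,ray('side',*D(*p),.05))
for n,p in dict(sR=(455,207),).items(): print('scene rim',ray('scene',*S(*p),.05))
for n,p in dict(p1f=(253,433),p1n=(266,500),p2f=(351,453),p2n=(393,514)).items(): print(n,ray('side',*D(*p),.132))
print('rimc',ray('side',*D(264,497),.065),ray('side',*D(370,510),.065))
print('tap',ray('scene',*S(97,270),.137),ray('side',*D(433,141),.137))
for p in [(205,233),(250,207),(313,167),(352,143),(408,105)]: print('tip',[ray('scene',*S(*p),z)for z in(.25,.27)])
for p in [(237,330),(565,108)]: print('railend',ray('scene',*S(*p),.265))
print('railend side',ray('side',*D(197,285),.265),ray('side',*D(215,240),.265))
print('feet side',ray('side',*D(153,420),0.015),ray('side',*D(240,422),.015))
# dual: side hook3 near prong tip
print(tri(S(408,105),D(283,247)))
E
```

```text
rim nl [0.5229 0.1168 0.05  ]
rim nr [0.3911 0.1242 0.05  ]
rim fr [ 0.3542 -0.2541  0.05  ]
scene rim [0.5405 0.1017 0.05  ]
p1f [0.5986 0.2033 0.132 ]
p1n [0.5713 0.29   0.132 ]
p2f [0.483  0.2188 0.132 ]
p2n [0.4298 0.2929 0.132 ]
rimc [0.5824 0.2464 0.065 ] [0.4571 0.2508 0.065 ]
tap [ 0.4237 -0.3206  0.137 ] [ 0.4144 -0.3153  0.137 ]
tip [array([ 0.5837, -0.3124,  0.25  ]), array([ 0.606 , -0.3313,  0.27  ])]
tip [array([ 0.5842, -0.2557,  0.25  ]), array([ 0.6065, -0.276 ,  0.27  ])]
tip [array([ 0.5806, -0.167 ,  0.25  ]), array([ 0.6029, -0.1894,  0.27  ])]
tip [array([ 0.5791, -0.1097,  0.25  ]), array([ 0.6015, -0.1335,  0.27  ])]
tip [array([ 0.5722, -0.0171,  0.25  ]), array([ 0.5948, -0.0431,  0.27  ])]
railend [ 0.7229 -0.4054  0.265 ]
railend [0.7125 0.0615 0.265 ]
railend side [0.6722 0.0985 0.265 ] [0.6635 0.0267 0.265 ]
feet side [0.7468 0.1187 0.015 ] [0.6349 0.1102 0.015 ]
(array([ 0.5759, -0.0031,  0.2399]), np.float64(0.018179967717061447))
```

>>> {"op": "apply_moves", "data": {"plan": [[0,0,1,0,0,0,1],[0,0,1,0,0,0,1],[-0.3,0.85,0,0,0,0,1],[-0.3,0.85,0,0,0,0.1,1],[-0.3,0.85,0,0,0,0.1,1],[-0.3,0.85,0,0,0,0.1,1],[-0.3,0.85,0,0,0,0.1,1],[-0.3,0.85,0,0,0,0,1],[0,0,0,0,0,0,1],[0,0,0,0,0,0,1]]}}

```text
time_s: 1.35
ee_pos: [0.4599, 0.2547, 0.2925]
ee_rot: [0.454, 0.891, -0.0, -0.0]
contact_force: [-0.6, -1.0, -0.4]
width: 0.0929
grip_force: 0.0
```

```bash
cat >> h.py <<'E'
from scipy.spatial.transform import Rotation as R
import pickle
def wsnap(f):
    s=bot.sense(); T=np.eye(4); T[:3,:3]=R.from_quat(s['ee_rot']).as_matrix(); T[:3,3]=s['ee_pos']
    c=bot.camera_params('wrist'); K=np.array([[1]]) if 'mtx' not in c else np.array(c['mtx'])
    pickle.dump((K,T@np.array(c['tool_from_camera'])),open('pics/'+f+'.pk','wb')); snap('wrist',f)
def wray(f,u,v,z):
    K,T=pickle.load(open('pics/'+f+'.pk','rb')); d=T[:3,:3]@np.linalg.inv(K)@[u,v,1]; o=T[:3,3]; return o+d*(z-o[2])/d[2]
def bar(f,a,b,z=.132):
    a=wray(f,*a,z);b=wray(f,*b,z);d=b-a; y=np.degrees(np.arctan2(-d[0],d[1])); print('bar',(a+b)/2,'yaw',(y+90)%180-90,'len',np.linalg.norm(d))
E
python3 -c "
from h import *
wsnap('w1.png');snap('scene','s2.png');snap('side','d2.png')
a=cv2.imread('pics/s2.png')[150:330,200:440]; a=cv2.resize(a,None,fx=3.3,fy=3.3,interpolation=cv2.INTER_CUBIC);cv2.imwrite('pics/s2c.png',a)
s=bot.sense();print(s['time_s'],s['ee_pos'],s['ee_rot']);print(bot.camera_params('wrist'))"
```

```text
1.5 [0.46045977 0.25395585 0.29269093] [ 4.54749713e-01  8.90619251e-01 -2.19752665e-04 -1.42532115e-05]
{'mtx': array([[276.6916133 ,   0.        , 321.24499803],
       [  0.        , 276.6916133 , 195.61141629],
       [  0.        ,   0.        ,   1.        ]]), 'tool_from_camera': array([[-3.16472932e-04, -9.64534132e-01, -2.63957965e-01,
         7.29000141e-02],
       [ 9.99999915e-01, -3.74858207e-04,  1.70825041e-04,
         1.92473186e-04],
       [-2.63713392e-04, -2.63957889e-01,  9.64534169e-01,
        -1.91778540e-01],
       [ 0.00000000e+00,  0.00000000e+00,  0.00000000e+00,
         1.00000000e+00]])}
```

View pics/w1.png

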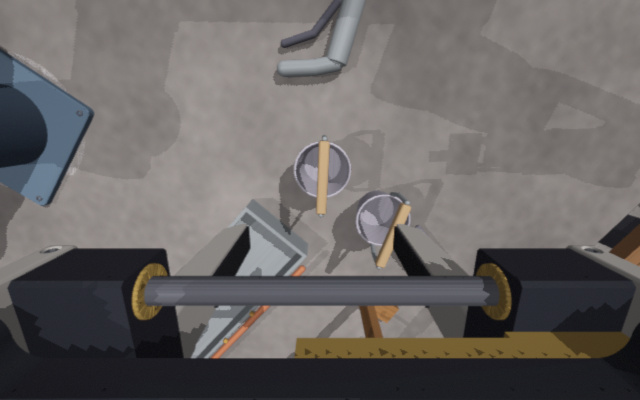

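View pics/d2.png

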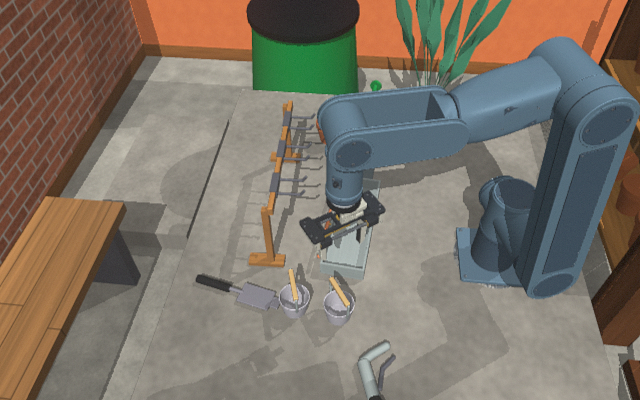

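The wrist view shows pail 2's bar from (324,140) to (320,214) and pail 1's bar from (407,204) to (382,264). The side view now shows all the hooks clear.

```bash
python3 - <<'E'
from h import *
np.set_printoptions(precision=4,suppress=True)
bar('w1.png',(324,139),(320,214));bar('w1.png',(407,203),(382,265))
a=cv2.imread('pics/d2.png')[90:220,250:340]; a=cv2.resize(a,None,fx=4.4,fy=4.4,interpolation=cv2.INTER_CUBIC)
b=cv2.imread('pics/s2c.png')[60:300,180:580]; b=cv2.resize(b,(400,240)); c=np.zeros((572,800,3),np.uint8); c[:,:396]=a; c[:240,400:]=b; cv2.imwrite('pics/c2.png',c)
E
```

```text
bar [0.4606 0.2556 0.132 ] yaw 33.05529488765626 len 0.0991336104085189
bar [0.5878 0.2492 0.132 ] yaw 19.10173328467127 len 0.09592763723809021
```

View pics/c2.png

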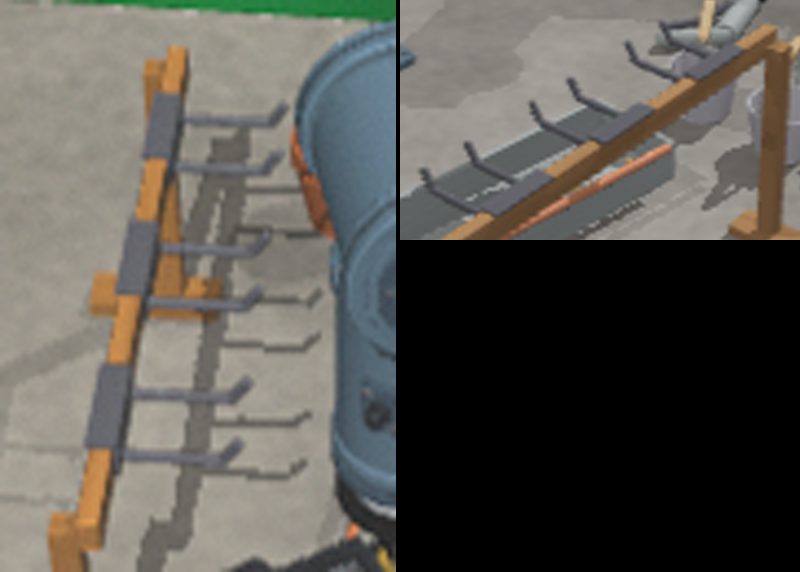

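```bash
python3 - <<'E'
from h import *
np.set_printoptions(precision=4,suppress=True)
sd=[(283,105),(277,157),(267,234),(257,292),(246,382),(237,444)]
sc=[(205,233),(250,207),(314,165),(352,142),(410,104),(444,85)]
P=[]
for a,b in zip(sc,sd):
    x,r=tri((200+a[0]/3.3,150+a[1]/3.3),(250+b[0]/4.4,90+b[1]/4.4)); P.append(x); print(x,r)
P=np.array(P); off=np.array([-28,28,117,173,262,318])/1000; off=np.array([-173,-117,-28,28,117,173])/1000
cf=np.polyfit(off,P,1); print(cf, 'yaw',np.degrees(np.arctan2(-cf[0,0],cf[0,1])))
E
```

```text
[ 0.5937 -0.325   0.2632] 0.0052408892053582455
[ 0.5916 -0.267   0.261 ] 0.005473371835692748
[ 0.5888 -0.1792  0.2636] 0.0060074735311264225
[ 0.5877 -0.1224  0.2618] 0.003903475764303698
[ 0.5844 -0.0328  0.2641] 0.0046320433694346285
[0.5835 0.0219 0.2624] 0.004775409805490553
[[-0.0295  1.0021  0.0021]
 [ 0.5883 -0.1507  0.2627]] yaw 1.6855154956157723
```

>>> {"op": "apply_moves", "data": {"plan": [[0,0.03,-0.9,0,0,-0.03,0.6],[0,0,-0.9,0,0,0,0.6],[0,0,-0.9,0,0,0,0.6],[0,0,-0.6,0,0,0,0.6],[0,0,-0.4,0,0,0,0.6],[0,0,0,0,0,0,0.6],[0,0,0,0,0,0,0],[0,0,0,0,0,0,0],[0,0,0,0,0,0,0],[0,0,0,0,0,0,0]], "force": 25}}

```text
time_s: 2.75
ee_pos: [0.4602, 0.2566, 0.1083]
ee_rot: [0.475, 0.88, 0.0, 0.0]
contact_force: [0.2, -0.0, -1.5]
width: 0.0204
grip_force: 0.0
```

>>> {"op": "apply_moves", "data": {"plan": [[0,0,0,0,0,0,0],[0,0,0,0,0,0,0],[0,0,0.3,0,0,0,0],[0,0,0.6,0,0,0,0],[0,0,0.8,0,0,0,0],[0,0,0.3,0,0,0,0],[0,0,0,0,0,0,0]]}}

```text
time_s: 3.62
ee_pos: [0.4606, 0.2567, 0.2089]
ee_rot: [0.475, 0.88, 0.001, 0.001]
contact_force: [-0.0, 0.5, -0.1]
width: 0.0006
grip_force: 0.0
```

>>> {"op": "apply_moves", "data": {"plan": [[0,-0.3,0,0,0,0,0],[0,-0.6,0,0,0,-0.06,0],[-0.1,-0.8,0,0,0,-0.06,0],[-0.1,-0.8,0,0,0,-0.06,0],[-0.1,-0.8,0,0,0,-0.06,0],[-0.1,-0.8,0,0,0,-0.06,0],[-0.1,-0.8,0,0,0,-0.06,0],[0,-0.8,0,0,0,-0.06,0],[0,-0.8,0,0,0,-0.01,0],[0,-0.4,0,0,0,0,0],[0,-0.2,0,0,0,0,0],[0,0,0,0,0,0,0]]}}

```text
time_s: 5.12
ee_pos: [0.4343, -0.0987, 0.207]
ee_rot: [0.74, 0.673, -0.0, -0.001]
contact_force: [0.6, 1.1, -0.9]
width: 0.0005
grip_force: 0.0
```

```bash
python3 -c "
from h import *
snap('side','d3.png');snap('scene','s3.png');wsnap('w3.png')
s=bot.sense();print(s['time_s'],s['ee_pos'],s['ee_rot'],s['width'],s['grip_force'],s['contact_force'])
a=cv2.imread('pics/d3.png')[90:340,200:400];b=cv2.imread('pics/w3.png')
c=np.zeros((500,800,3),np.uint8);c[:,:400]=cv2.resize(a,None,fx=2,fy=2);c[:250,400:]=cv2.resize(b,(400,250));cv2.imwrite('pics/c3.png',c)"
```

```text
5.275 [ 0.43472372 -0.09767089  0.20755662] [ 7.39358435e-01  6.73311911e-01 -3.13995591e-05 -4.17560194e-04] 0.000762065242934272 0.0 [ 0.62957445 -0.27164771 -0.06454175]
```

View pics/c3.png

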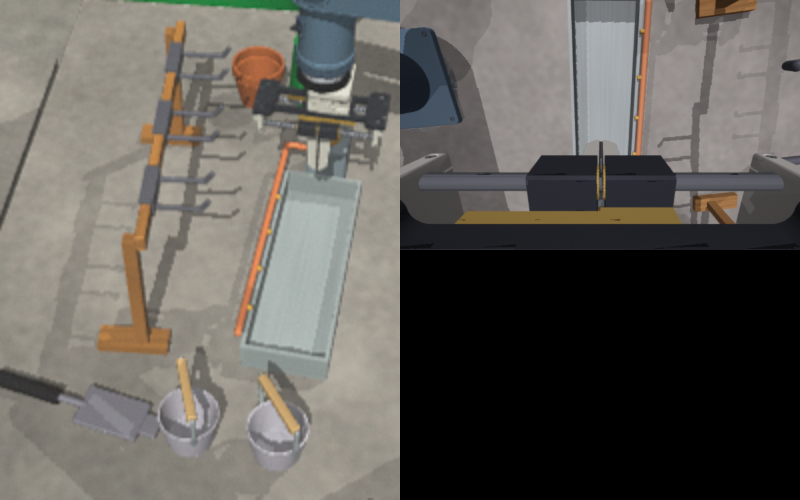

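The grip missed: the width shows 0 and the pail stands untouched. I'll go back with the fingers open and check each step.

>>> {"op": "apply_moves", "data": {"plan": [[0,0.3,0,0,0,0,0.6],[0,0.6,0,0,0,0.06,0.6],[0.1,0.8,0,0,0,0.06,0.6],[0.1,0.8,0,0,0,0.06,0.6],[0.1,0.8,0,0,0,0.06,0.6],[0.1,0.8,0,0,0,0.06,0.6],[0.1,0.8,0,0,0,0.06,0.6],[0,0.8,0,0,0,0.06,0.6],[0,0.8,0,0,0,0.01,0.6],[0,0.4,0,0,0,0,0.6],[0,0,0,0,0,0,0.6],[0,0,0,0,0,0,0.6]]}}

```text
time_s: 6.78
ee_pos: [0.4594, 0.2467, 0.2078]
ee_rot: [0.474, 0.88, -0.0, -0.0]
contact_force: [0.1, 0.4, -0.3]
width: 0.0555
grip_force: 0.0
```

>>> {"op": "apply_moves", "data": {"plan": [[0,0,-0.6,0,0,0,0.6],[0,0,-0.8,0,0,0,0.6],[0,0,-0.5,0,0,0,0.6],[0,0,-0.15,0,0,0,0.6],[0,0,0,0,0,0,0.6],[0,0,0,0,0,0,0.6]]}}

```text
time_s: 7.52
ee_pos: [0.461, 0.2466, 0.1067]
ee_rot: [0.475, 0.88, 0.001, 0.001]
contact_force: [-0.3, -0.3, 1.0]
width: 0.0555
grip_force: 0.0
```

```bash
python3 -c "
from h import *
snap('side','d4.png');snap('scene','s4.png');wsnap('w4.png')
s=bot.sense();print(s['time_s'],s['ee_pos'],s['ee_rot'],s['width'],s['grip_force'],s['contact_force'])
a=cv2.imread('pics/d4.png')[200:350,270:390];b=cv2.imread('pics/w4.png');e=cv2.imread('pics/s4.png')[100:230,300:420]
c=np.zeros((600,800,3),np.uint8);c[:500,:400]=cv2.resize(a,(400,500),interpolation=2);c[:250,400:]=cv2.resize(b,(400,250));c[250:,400:]=cv2.resize(e,(400,350),interpolation=2);cv2.imwrite('pics/c4.png',c)"
```

```text
7.675 [0.46066141 0.2467108  0.10635429] [4.74845039e-01 8.80068920e-01 6.60664713e-04 6.68954017e-04] 0.05568228680909619 0.0 [ 0.36626981 -0.14470186 -0.73609458]
```

View pics/c4.png

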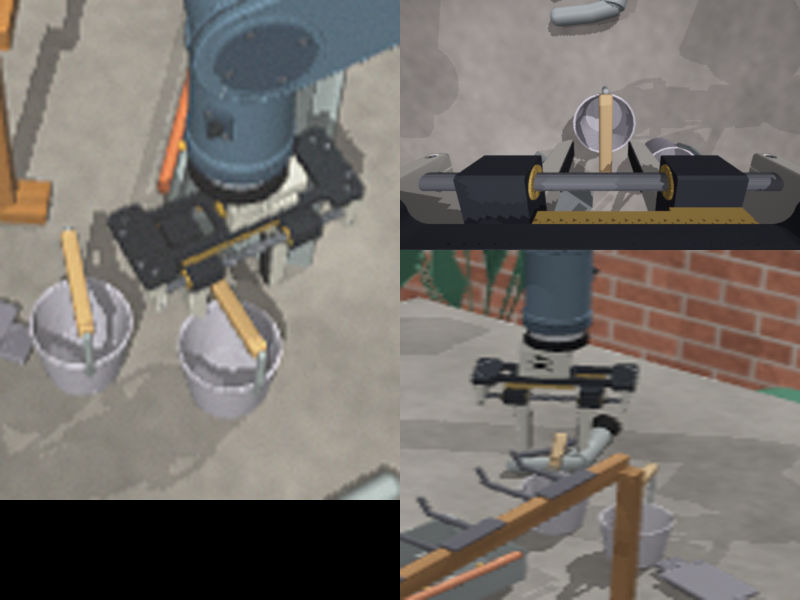

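The composite shows the fingers straddling the bar, with the tips near the bar's height. I'll check the geometry by projecting the TCP and the expected fingertips.

```bash
python3 - <<'E'
from h import *
np.set_printoptions(precision=1,suppress=True)
t=np.array([.4607,.2467,.1064]); d=np.array([.837,.549,0])*.034
for n,(u0,v0,fx,fy,ox,oy) in dict(side=(270,200,400/120,500/150,0,0),scene=(300,100,400/120,350/130,400,250)).items():
    for k,p in dict(tcp=t,f1=t+d,f2=t-d,barc=np.array([.460,.2556,.132]),barn=np.array([.460-.027,.2556+.041,.132]),foot=np.array([.46,.2556,0])).items():
        q=proj(n,p); print(n,k,(q[0]-u0)*fx+ox,(q[1]-v0)*fy+oy)
E
```

```text
side tcp 227.70358875475912 310.7298244232326
side f1 191.0899933556408 327.27633788923583
side f2 263.77689496231864 294.4274798864535
side barc 228.35362997865542 303.36702381382605
side barn 258.136747714748 350.95049659647583
side foot 224.9705971239274 385.32427207302305
scene tcp 552.4315173497273 461.6089894866477
scene f1 580.6938229055006 463.0756577988793
scene f2 524.2929753961829 460.14874386888596
scene barc 557.121892764215 444.19463584547714
scene barn 560.7840395597276 428.55101635704796
scene foot 554.5045873168258 519.4112809591143
```

>>> {"op": "apply_moves", "data": {"plan": [[0,0.18,-0.3,0,0,0,0.6],[0,0,0,0,0,0,0.6],[0,0,0,0,0,0,0],[0,0,0,0,0,0,0],[0,0,0,0,0,0,0],[0,0,0,0,0,0,0],[0,0,0,0,0,0,0],[0,0,0,0,0,0,0],[0,0,0,0,0,0,0],[0,0,0,0,0,0,0]], "force": 30}}

```text
time_s: 8.93
ee_pos: [0.4601, 0.2555, 0.0904]
ee_rot: [0.475, 0.88, 0.0, 0.0]
contact_force: [0.9, 1.0, 1.3]
width: 0.0144
grip_force: 30.0
```

>>> {"op": "apply_moves", "data": {"plan": [[0,0,0.2,0,0,0,0],[0,0,0.3,0,0,0,0],[0,0,0,0,0,0,0],[0,0,0,0,0,0,0]]}}

```text
time_s: 9.43
ee_pos: [0.46, 0.2555, 0.1156]
ee_rot: [0.475, 0.88, 0.0, 0.0]
contact_force: [0.3, 0.7, -2.8]
width: 0.0137
grip_force: 30.0
```

>>> {"op": "apply_moves", "data": {"plan": [[0,0,0.4,0,0,0,0],[0,-0.3,0.7,0,0,0,0],[0,-0.6,0.1,0,0,-0.06,0],[-0.1,-0.8,0,0,0,-0.06,0],[-0.1,-0.8,0,0,0,-0.06,0],[-0.1,-0.8,0,0,0,-0.06,0],[-0.1,-0.8,0,0,0,-0.06,0],[-0.1,-0.8,0,0,0,-0.06,0],[0,-0.8,0,0,0,-0.06,0],[0,-0.8,0,0,0,-0.01,0],[0,-0.4,0,0,0,0,0],[0,-0.2,0,0,0,0,0]]}}

```text
time_s: 10.92
ee_pos: [0.4346, -0.1004, 0.1749]
ee_rot: [0.74, 0.672, -0.0, -0.0]
contact_force: [0.2, 0.7, -2.3]
width: 0.0138
grip_force: 30.0
```

>>> {"op": "apply_moves", "data": {"plan": [[0,0,0,0,0,0,0],[0,0,0,0,0,0,0],[0,0,0,0,0,0,0]]}}

```text
time_s: 11.3
ee_pos: [0.435, -0.0986, 0.1753]
ee_rot: [0.739, 0.673, 0.0, -0.0]
contact_force: [-0.1, 0.3, -2.1]
width: 0.0137
grip_force: 30.0
```

```bash
python3 -c "
from h import *
snap('side','d5.png');snap('scene','s5.png');wsnap('w5.png')
s=bot.sense();print(s['time_s'],s['ee_pos'],s['ee_rot'],s['width'],s['grip_force'],s['contact_force'])
t=s['ee_pos']
for k in ('side','scene'):
  print(k,[proj(k,t+[0,0,dz]).round(1) for dz in (0,.019,.035,-.09)])
a=cv2.imread('pics/d5.png')[110:310,260:420];b=cv2.imread('pics/w5.png');e=cv2.imread('pics/s5.png')[140:280,210:370]
c=np.zeros((600,800,3),np.uint8);c[:500,:400]=cv2.resize(a,(400,500),interpolation=2);c[:250,400:]=cv2.resize(b,(400,250));c[250:,400:]=cv2.resize(e,(400,350),interpolation=2);cv2.imwrite('pics/c5.png',c)"
```

```text
11.45 [ 0.43504236 -0.09897104  0.17541092] [7.39326403e-01 6.73347212e-01 3.28344585e-05 3.10956631e-05] 0.013625991827657042 29.999147951602936 [-0.99890267  0.05191055 -2.04615152]
side [array([356.3, 185.9]), array([356.6, 181.6]), array([356.8, 177.9]), array([354.9, 205.1])]
scene [array([279. , 196.2]), array([278.8, 191.6]), array([278.5, 187.7]), array([280.3, 217.3])]
```

View pics/c5.png

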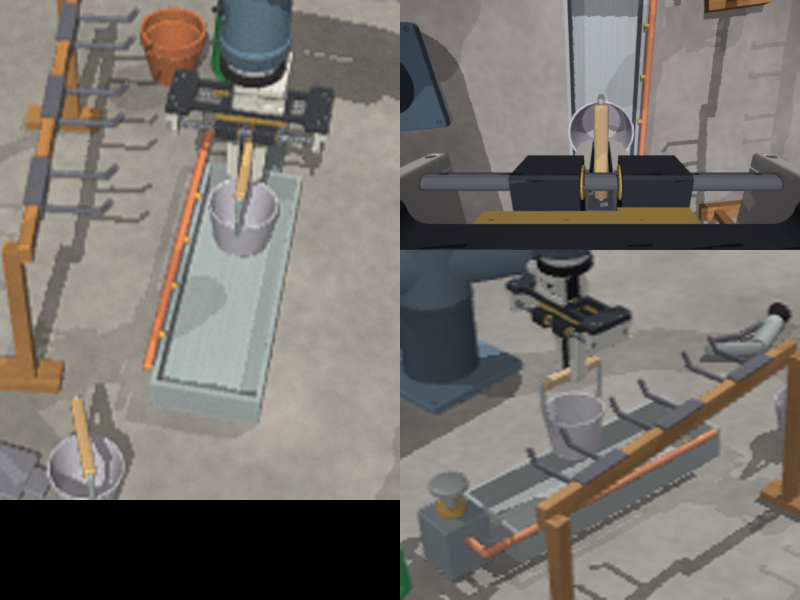

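The pail is held over the trough: in the side crop it sits at (244,215) between the walls, and the wrist view shows it centred. Lowering now.

>>> {"op": "apply_moves", "data": {"plan": [[0,0,-0.4,0,0,0,0],[0,0,-0.6,0,0,0,0],[0,0,-0.3,0,0,0,0],[0,0,-0.15,0,0,0,0],[0,0,-0.1,0,0,0,0],[0,0,0,0,0,0,0]]}}

```text
time_s: 12.2
ee_pos: [0.4352, -0.0995, 0.098]
ee_rot: [0.74, 0.673, 0.0, 0.0]
contact_force: [-0.4, 0.0, -2.5]
width: 0.0132
grip_force: 30.0
```

>>> {"op": "apply_moves", "data": {"plan": [[0,0,-0.04,0,0,0,0],[0,0,0,0,0,0,0],[0,0,0,0,0,0,0.3],[0,0,0,0,0,0,0.5],[0,0,0,0,0,0,0.5],[0,0,0,0,0,0,0.5],[0,0,0.6,0,0,0,0.5],[0,0,0.9,0,0,0,0.5],[0,0,0.9,0,0,0,0.5],[0,0,0.9,0,0,0,0.5],[0,0,0,0,0,0,0.5]]}}

```text
time_s: 13.58
ee_pos: [0.437, -0.1004, 0.2644]
ee_rot: [0.74, 0.673, 0.001, 0.004]
contact_force: [0.0, 0.9, 0.6]
width: 0.0459
grip_force: 0.0
```

```bash
python3 -c "
from h import *
snap('side','d6.png');snap('scene','s6.png');wsnap('w6.png')
s=bot.sense();print(s['time_s'],s['ee_pos'],s['width'],s['contact_force'])
a=cv2.imread('pics/d6.png')[110:330,250:400];b=cv2.imread('pics/w6.png');e=cv2.imread('pics/s6.png')[140:280,210:370]
c=np.zeros((600,800,3),np.uint8);c[:587,:400]=cv2.resize(a,(400,587),interpolation=2);c[:250,400:]=cv2.resize(b,(400,250));c[250:,400:]=cv2.resize(e,(400,350),interpolation=2);cv2.imwrite('pics/c6.png',c)"
```

```text
13.725 [ 0.43436674 -0.09917109  0.25970882] 0.04630006984237219 [ 0.10903467  0.40710337 -0.33154838]
```

View pics/c6.png

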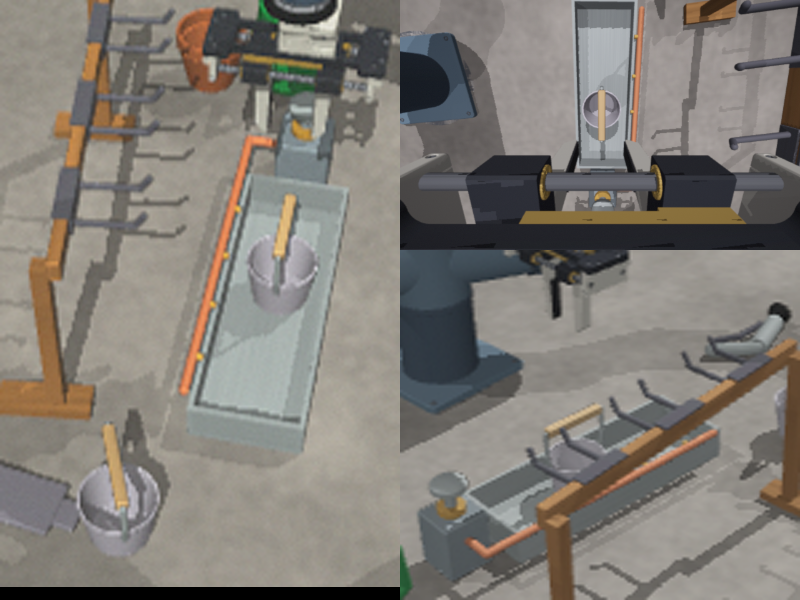

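Pail 2 stands upright in the trough (283,265 in the side crop), and pail 1 hasn't moved. Going for pail 1 next.

>>> {"op": "apply_moves", "data": {"plan": [[0,0.5,0,0,0,0,0.6],[0,0.9,0,0,0,0.06,0.6],[0,0.9,0,0,0,0.06,0.6],[0,0.9,0,0,0,0.06,0.6],[0.2,0.9,0,0,0,0.06,0.6],[0.5,0.9,0,0,0,0.03,0.6],[0.7,0.9,0,0,0,0,0.6],[0.7,0.7,0,0,0,0,0.6],[0.7,0.35,0,0,0,0,0.6],[0.25,0,0,0,0,0,0.6],[0,0,0,0,0,0,0.6],[0,0,0,0,0,0,0.6]]}}

```text
time_s: 15.22
ee_pos: [0.5865, 0.2471, 0.2606]
ee_rot: [0.582, 0.813, -0.001, -0.0]
contact_force: [-0.4, 0.0, -0.1]
width: 0.0556
grip_force: 0.0
```

```bash
python3 -c "
from h import *
wsnap('w7.png');s=bot.sense();print(s['time_s'],s['ee_pos'],s['ee_rot'])
bar('w6.png',(321.6,141),(321.6,224),.138)
p=cv2.imread('pics/w7.png'); h=cv2.cvtColor(p,cv2.COLOR_BGR2HSV)
m=cv2.inRange(h,(10,70,120),(25,255,255)); m[245:]=0
n,l,st,c=cv2.connectedComponentsWithStats(m)
for i in range(1,n):
  if st[i,4]>80: print(st[i],cv2.minAreaRect(np.argwhere(l==i)[:,::-1].astype(np.float32)))"
```

```text
15.275 [0.58659495 0.24724039 0.26108601] [ 5.81728126e-01  8.13383266e-01 -1.83492296e-04 -1.29854925e-04]
bar [ 0.4357316  -0.09858242  0.138     ] yaw -5.398096876424688 len 0.09893914327644387
[317 144  13  80 856] ((323.018798828125, 183.44674682617188), (11.30176830291748, 79.05882263183594), 1.023030161857605)
[ 591  171   49   74 1812] ((615.0, 207.5), (73.0, 48.0), 90.0)
```

>>> {"op": "apply_moves", "data": {"plan": [[0.02,0.02,-0.5,0,0,0,0.6],[0,0,-0.9,0,0,0,0.6],[0,0,-0.9,0,0,0,0.6],[0,0,-0.8,0,0,0,0.6],[0,0,-0.4,0,0,0,0.6],[0,0,-0.15,0,0,0,0.6],[0,0,0,0,0,0,0.6]]}}

```text
time_s: 16.15
ee_pos: [0.5884, 0.2488, 0.079]
ee_rot: [0.582, 0.814, 0.0, 0.0]
contact_force: [0.1, -0.0, 0.0]
width: 0.0558
grip_force: 0.0
```

>>> {"op": "apply_moves", "data": {"plan": [[0,0,0,0,0,0,0],[0,0,0,0,0,0,0],[0,0,0,0,0,0,0],[0,0,0,0,0,0,0],[0,0,0,0,0,0,0],[0,0,0,0,0,0,0],[0,0,0,0,0,0,0]], "force": 35}}

```text
time_s: 17.02
ee_pos: [0.5885, 0.249, 0.0784]
ee_rot: [0.581, 0.814, -0.0, 0.0]
contact_force: [0.1, -0.7, 0.4]
width: 0.0138
grip_force: 34.8
```

>>> {"op": "apply_moves", "data": {"plan": [[0,0,0.4,0,0,0,0],[0,0,0.7,0,0,0,0],[-0.3,0,0.6,0,0,0,0],[-0.6,0,0.2,0,0,-0.05,0],[-0.7,-0.3,0,0,0,-0.05,0],[-0.6,-0.6,0,0,0,-0.05,0],[-0.4,-0.8,0,0,0,-0.05,0],[-0.2,-0.8,0,0,0,-0.05,0],[0,-0.8,0,0,0,-0.02,0],[0,-0.6,0,0,0,0,0],[0,-0.4,0,0,0,0,0],[0,0,0,0,0,0,0]]}}

```text
time_s: 18.52
ee_pos: [0.4483, 0.0331, 0.1731]
ee_rot: [0.74, 0.672, -0.0, -0.0]
contact_force: [-0.0, 0.7, -2.7]
width: 0.0139
grip_force: 34.8
```

>>> {"op": "apply_moves", "data": {"plan": [[0,-0.05,0,0,0,0,0],[0,0,0,0,0,0,0]]}}

```text
time_s: 18.77
ee_pos: [0.4484, 0.0322, 0.1732]
ee_rot: [0.739, 0.673, -0.0, -0.0]
contact_force: [0.1, 0.5, -2.2]
width: 0.0139
grip_force: 34.8
```

>>> {"op": "apply_moves", "data": {"plan": [[0,0,-0.4,0,0,0,0],[0,0,-0.7,0,0,0,0],[0,0,-0.4,0,0,0,0],[0,0,-0.2,0,0,0,0],[0,0,-0.06,0,0,0,0],[0,0,0,0,0,0,0],[0,0,0,0,0,0,0]]}}

```text
time_s: 19.65
ee_pos: [0.4492, 0.0315, 0.0861]
ee_rot: [0.74, 0.673, 0.0, 0.001]
contact_force: [0.1, 0.2, -2.4]
width: 0.0136
grip_force: 34.8
```

>>> {"op": "apply_moves", "data": {"plan": [[0,0,-0.05,0,0,0,0],[0,0,0,0,0,0,0.2],[0,0,0,0,0,0,0.5],[0,0,0,0,0,0,0.5],[0,0,0,0,0,0,0.5],[0,0,0.5,0,0,0,0.5],[0,0,0.9,0,0,0,0.3],[0,0,0.9,0,0,0,0],[0,0,0.9,0,0,0,0],[0,0,0.3,0,0,0,0],[0,0,0,0,0,0,0]]}}

```text
time_s: 21.02
ee_pos: [0.4488, 0.0315, 0.2579]
ee_rot: [0.74, 0.673, 0.0, 0.0]
contact_force: [-0.2, 0.6, -0.5]
width: 0.0021
grip_force: 0.0
```

```bash
python3 - <<'E'
from h import *
snap('side','d8.png');snap('scene','s8.png');wsnap('w8.png')
s=bot.sense();print(s['time_s'],s['ee_pos'],s['ee_rot'])
a=cv2.imread('pics/d8.png')[100:300,250:400];b=cv2.imread('pics/w8.png');e=cv2.imread('pics/s8.png')[140:280,210:370]
c=np.zeros((600,800,3),np.uint8);c[:533,:400]=cv2.resize(a,(400,533),interpolation=2);c[:250,400:]=cv2.resize(b,(400,250));c[250:,400:]=cv2.resize(e,(400,350),interpolation=2);cv2.imwrite('pics/c8.png',c)
E
```

```text
21.175 [0.44743404 0.03167089 0.25588115] [ 0.73965411  0.67298484 -0.00110146 -0.00141175]
```

View pics/c8.png

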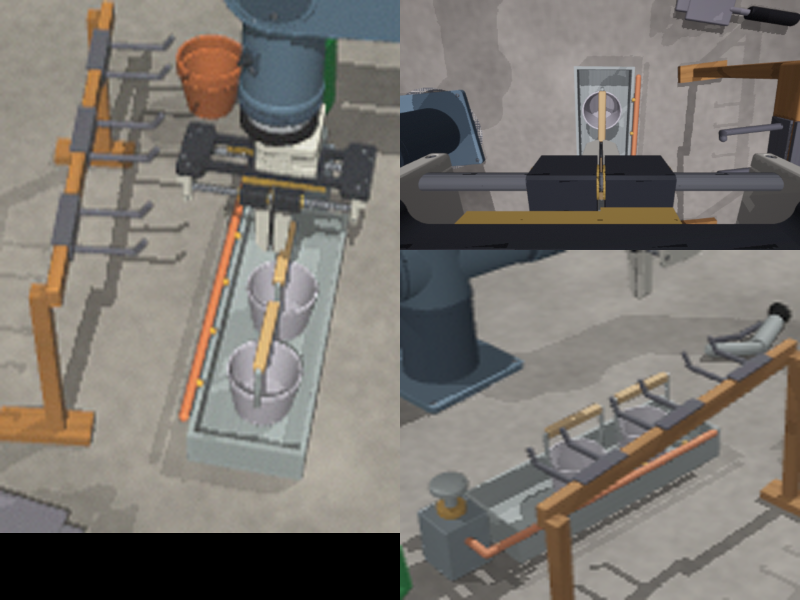

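Both pails stand upright in the trough: their bars are at (282,250) and (268,340) in the side crop. Now the tap.

>>> {"op": "apply_moves", "data": {"plan": [[0,-0.4,0,0,0,0,0],[-0.1,-0.9,0,0,0,0,0],[-0.1,-0.9,0,0,0,0,0],[-0.1,-0.9,0,0,0,0,0],[-0.1,-0.9,0,0,0,0,0],[-0.1,-0.9,0,0,0,0,0],[-0.1,-0.9,0,0,0,0,0],[0,-0.8,0,0,0,0,0],[0,-0.4,0,0,0,0,0],[0,0,0,0,0,0,0],[0,0,0,0,0,0,0]]}}

```text
time_s: 22.55
ee_pos: [0.4185, -0.317, 0.2574]
ee_rot: [0.739, 0.673, 0.0, -0.001]
contact_force: [0.2, 0.1, 0.9]
width: 0.0002
grip_force: 0.0
```

>>> {"op": "apply_moves", "data": {"plan": [[0,0,-0.5,0,0,0,0],[0,0,-0.8,0,0,0,0],[0,0,-0.6,0,0,0,0],[0,0,-0.3,0,0,0,0],[0,0,0,0,0,0,0],[0,0,0,0,0,0,0]]}}

```text
time_s: 23.3
ee_pos: [0.4193, -0.3189, 0.1492]
ee_rot: [0.739, 0.673, -0.0, 0.001]
contact_force: [1.0, -0.5, -1.0]
width: 0.0002
grip_force: 0.0
```

>>> {"op": "apply_moves", "data": {"plan": [[0,0,-0.2,0,0,0,0],[0,0,-0.1,0,0,0,0],[0,0,0,0,0,0,0],[0,0,0,0,0,0,0]]}}

```text
time_s: 23.8
ee_pos: [0.4185, -0.3186, 0.1329]
ee_rot: [0.74, 0.673, -0.0, 0.0]
contact_force: [0.4, -0.4, -0.3]
width: 0.0005
grip_force: 0.0
```

>>> {"op": "apply_moves", "data": {"plan": [[0,0,-0.15,0,0,0,0],[0,0,0,0,0,0,0],[0,0,0,0,0,0,0]]}}

```text
time_s: 24.18
ee_pos: [0.4184, -0.3184, 0.1252]
ee_rot: [0.74, 0.673, -0.0, -0.0]
contact_force: [-0.4, 0.2, 0.3]
width: 0.0005
grip_force: 0.0
```

>>> {"op": "apply_moves", "data": {"plan": [[0,0,-0.15,0,0,0,0],[0,0,0,0,0,0,0],[0,0,0,0,0,0,0]]}}

```text
time_s: 24.55
ee_pos: [0.4185, -0.3184, 0.1177]
ee_rot: [0.74, 0.673, 0.0, -0.0]
contact_force: [0.3, -0.8, -0.1]
width: 0.0005
grip_force: 0.0
```

>>> {"op": "apply_moves", "data": {"plan": [[0,0,-0.1,0,0,0,0],[0,0,0,0,0,0,0],[0,0,0,0,0,0,0]]}}

```text
time_s: 24.92
ee_pos: [0.4185, -0.3185, 0.1128]
ee_rot: [0.74, 0.673, -0.0, -0.0]
contact_force: [0.5, -0.7, -0.1]
width: 0.0007
grip_force: 0.0
```

>>> {"op": "apply_moves", "data": {"plan": [[0,0,-0.1,0,0,0,0],[0,0,0,0,0,0,0],[0,0,0,0,0,0,0]]}}

```text
time_s: 25.3
ee_pos: [0.4188, -0.3188, 0.1083]
ee_rot: [0.74, 0.673, -0.0, 0.001]
contact_force: [0.6, -0.6, 3.7]
width: 0.0007
grip_force: 1.9
```

```bash
python3 - <<'E'
from h import *
snap('side','d9.png');snap('scene','s9.png');wsnap('w9.png')
s=bot.sense();print(s['ee_pos'],s['contact_force'])
print(proj('side',s['ee_pos']),proj('scene',s['ee_pos']))
a=cv2.imread('pics/d9.png')[100:220,310:410];b=cv2.imread('pics/w9.png');e=cv2.imread('pics/s9.png')[170:280,180:300]
c=np.zeros((600,800,3),np.uint8);c[:480,:400]=cv2.resize(a,(400,480),interpolation=2);c[:233,400:]=cv2.resize(b,(400,233));c[233:,400:]=cv2.resize(e,(400,367),interpolation=2);cv2.imwrite('pics/c9.png',c)
E
```

```text
[ 0.41882519 -0.31881239  0.10823282] [ 0.78007731 -0.99381926  4.38231796]
[363.68745456 154.14001514] [229.7845071  237.99743524]
```

View pics/c9.png

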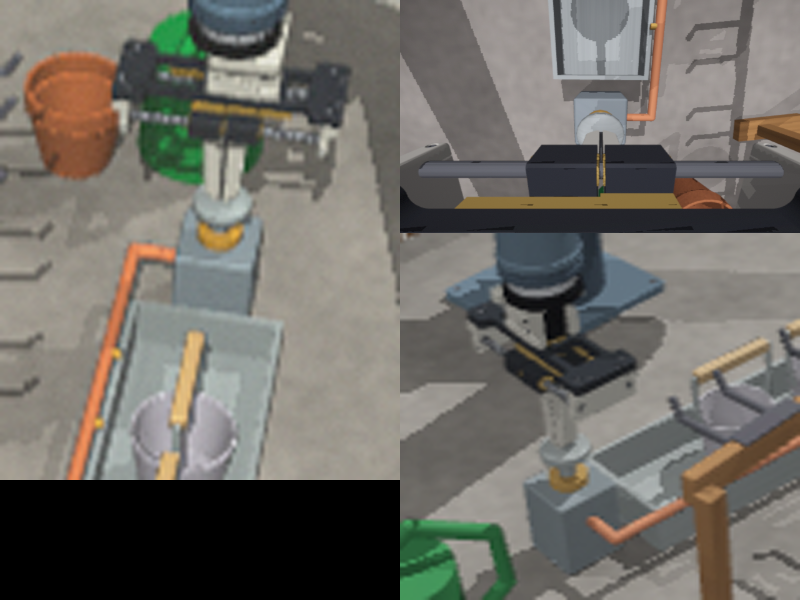

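The fingers are centred on the tap head, with contact at TCP z≈0.109. So the true fingertips sit about 27 mm above the reported TCP. Pressing now.

>>> {"op": "apply_moves", "data": {"plan": [[0,0,-0.16,0,0,0,0],[0,0,-0.16,0,0,0,0],[0,0,0,0,0,0,0],[0,0,0,0,0,0,0]]}}

```text
time_s: 25.95
ee_pos: [0.4189, -0.3189, 0.0925]
ee_rot: [0.74, 0.673, -0.0, 0.001]
contact_force: [-0.3, -0.3, 8.0]
width: 0.0006
grip_force: 3.8
```

>>> {"op": "apply_moves", "data": {"plan": [[0,0,-0.06,0,0,0,0],[0,0,0,0,0,0,0],[0,0,0,0,0,0,0]]}}

```text
time_s: 26.32
ee_pos: [0.4189, -0.319, 0.0911]
ee_rot: [0.74, 0.673, -0.0, 0.001]
contact_force: [-2.9, 2.9, 18.4]
width: 0.0008
grip_force: 9.3
```

>>> {"op": "apply_moves", "data": {"plan": [[0,0,0.3,0,0,0,0],[0,0,0.5,0,0,0,0],[0,0,0.2,0,0,0,0],[0,0,0,0,0,0,0],[0,0,0,0,0,0,0],[0,0,0,0,0,0,0],[0,0,0,0,0,0,0]]}}

```text
time_s: 27.2
ee_pos: [0.4182, -0.3182, 0.1382]
ee_rot: [0.74, 0.673, 0.0, -0.001]
contact_force: [-0.8, -0.1, 0.4]
width: 0.0005
grip_force: 0.0
```

>>> {"op": "apply_moves", "data": {"plan": [[0,0,-0.4,0,0,0,0],[0,0,-0.2,0,0,0,0],[0,0,-0.16,0,0,0,0],[0,0,-0.12,0,0,0,0],[0,0,-0.08,0,0,0,0],[0,0,-0.05,0,0,0,0],[0,0,0,0,0,0,0],[0,0,0,0,0,0,0]]}}

```text
time_s: 28.2
ee_pos: [0.4182, -0.3182, 0.091]
ee_rot: [0.739, 0.673, -0.0, 0.0]
contact_force: [-6.9, 5.9, 22.3]
width: 0.0006
grip_force: 11.0
```

Both presses reached the stop (18 and 22 N against the 9 N needed). I'll let the head come up and go over pail 2 in the trough.

>>> {"op": "apply_moves", "data": {"plan": [[0,0,0.3,0,0,0,0],[0,0,0.6,0,0,0,0],[0,0,0.9,0,0,0,0.4],[0,0,0.9,0,0,0,0.4],[0,0.4,0.7,0,0,0,0.4],[0.1,0.8,0,0,0,0,0.4],[0.1,0.9,0,0,0,0,0.4],[0.1,0.9,0,0,0,0,0.4],[0.05,0.9,0,0,0,0,0.4],[0,0.48,0,0,0,0,0.4],[0,0,0,0,0,0,0.4],[0,0,0,0,0,0,0.4]]}}

```text
time_s: 29.7
ee_pos: [0.4362, -0.1001, 0.2584]
ee_rot: [0.74, 0.673, -0.0, 0.0]
contact_force: [0.6, 0.1, 0.2]
width: 0.037
grip_force: 0.0
```

```bash
cat > seg.py <<'E'
from h import *
import sys
f=sys.argv[1]; wsnap(f); snap('scene','s'+f); snap('side','d'+f); s=bot.sense();print(s['time_s'],s['ee_pos'],s['width'])
p=cv2.imread('pics/'+f); h=cv2.cvtColor(p,cv2.COLOR_BGR2HSV)
m=cv2.inRange(h,(10,70,120),(25,255,255)); m[245:]=0
n,l,st,c=cv2.connectedComponentsWithStats(m)
for i in range(1,n):
  if st[i,4]>80:
    (cx,cy),_,_=r=cv2.minAreaRect(np.argwhere(l==i)[:,::-1].astype(np.float32)); bx=cv2.boxPoints(r)
    e=sorted(range(4),key=lambda k:bx[k][1]); print(st[i]); bar(f,(bx[e[0]]+bx[e[1]])/2,(bx[e[2]]+bx[e[3]])/2,.138)
E
python3 seg.py w10.png
```

```text
29.85 [ 0.43606677 -0.10046978  0.25822134] 0.037309374954796054
[458   0  35  36 764]
bar [0.60489701 0.0557365  0.138     ] yaw 2.9530841940334938 len 0.0310080846791787
[493   0  46  32 737]
bar [0.64879689 0.04782278 0.138     ] yaw -67.56501522925288 len 0.0485877091760581
[ 367    9   23  220 1478]
bar [ 0.50190917 -0.04296272  0.138     ] yaw -6.177505833921316 len 0.23147971096012632
[ 315   11   14  103 1267]
bar [0.44892206 0.02785838 0.138     ] yaw -5.394207058435995 len 0.09666590435962807
[315 143  13  82 895]
bar [ 0.43628104 -0.09985697  0.138     ] yaw -5.421588114331371 len 0.09607821074208486
```

>>> {"op": "apply_moves", "data": {"plan": [[0,0,-0.5,0,0,0,0.4],[0,0,-0.9,0,0,0,0.4],[0,0,-0.9,0,0,0,0.4],[0,0,-0.7,0,0,0,0.4],[0,0,-0.4,0,0,0,0.4],[0,0,-0.06,0,0,0,0.4],[0,0,0,0,0,0,0],[0,0,0,0,0,0,0],[0,0,0,0,0,0,0],[0,0,0,0,0,0,0],[0,0,0,0,0,0,0],[0,0,0,0,0,0,0]], "force": 40}}

```text
time_s: 31.35
ee_pos: [0.4364, -0.0998, 0.0861]
ee_rot: [0.74, 0.673, 0.0, 0.001]
contact_force: [-2.2, -0.6, 6.8]
width: 0.0136
grip_force: 40.0
```

>>> {"op": "apply_moves", "data": {"plan": [[0,0,0.3,0,0,0,0],[0,0,0.6,0,0,0,0],[0,0,0.8,0,0,0,0],[0,0,0.8,0,0,0.04,0],[0,-0.3,0.6,0,0,0.04,0],[0.4,-0.4,0.18,0,0,0,0],[0.6,-0.28,0,0,0,0,0],[0.5,0,0,0,0,0,0],[0.2,0,0,0,0,0,0],[0,0,0,0,0,0,0],[0,0,0,0,0,0,0]]}}

```text
time_s: 32.72
ee_pos: [0.5202, -0.1481, 0.2492]
ee_rot: [0.696, 0.718, -0.0, -0.0]
contact_force: [0.9, 0.4, -2.2]
width: 0.0137
grip_force: 40.0
```

```bash
python3 - <<'E'
from h import *
wsnap('w11.png');snap('scene','s11.png');snap('side','d11.png')
s=bot.sense();print(s['ee_pos'],s['ee_rot'],s['width'],s['contact_force'])
a=cv2.imread('pics/d11.png')[80:220,240:380];b=cv2.imread('pics/w11.png');e=cv2.imread('pics/s11.png')[140:280,220:380]
c=np.zeros((600,800,3),np.uint8);c[:400,:400]=cv2.resize(a,(400,400),interpolation=2);c[:250,400:]=cv2.resize(b,(400,250));c[250:,400:]=cv2.resize(e,(400,350),interpolation=2);cv2.imwrite('pics/c11.png',c)
# predicted positions
for n,(u0,v0,f,ox,oy) in dict(side=(240,80,400/140,0,0),scene=(220,140,2.5,400,250)).items():
    for k,p in dict(barc=s['ee_pos']+[0,0,.045],e1=s['ee_pos']+[-.0015,.049,.045],e2=s['ee_pos']+[.0015,-.049,.045],hook2=[.635,-.149,.2535],hook3=[.631,-.004,.2535]).items():
        q=proj(n,np.array(p)); print(n,k,((q-[u0,v0])*f+[ox,oy]).round())
E
```

```text
[ 0.5204445  -0.14834715  0.249627  ] [ 6.95942444e-01  7.18097558e-01 -8.08729289e-06  1.09137471e-04] 0.013477176075911963 [ 0.02663609  0.32549353 -2.37274111]
side barc [259. 184.]
side e1 [256. 216.]
side e2 [262. 154.]
side hook2 [153. 205.]
side hook3 [136. 302.]
scene barc [562. 350.]
scene e1 [588. 336.]
scene e2 [536. 365.]
scene hook2 [628. 408.]
scene hook3 [699. 363.]
```

View pics/c11.png

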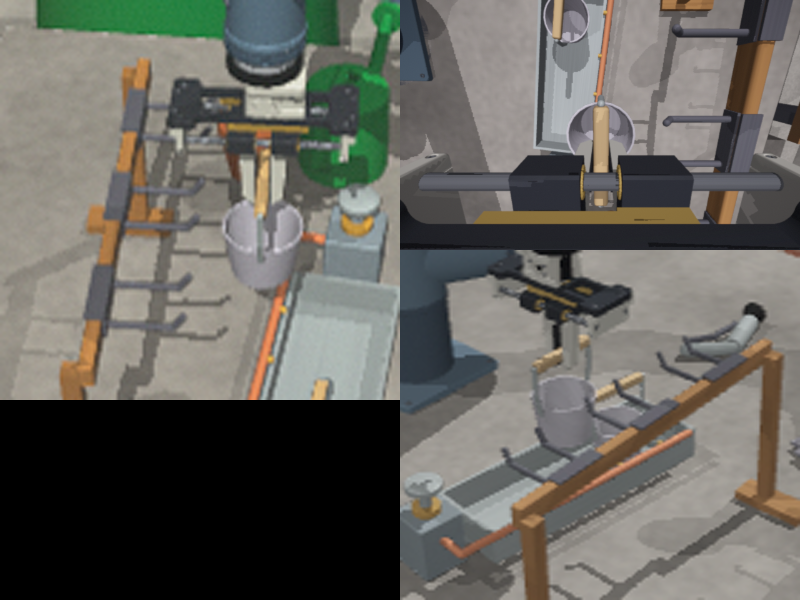

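The pail is held level, and its bar matches the prediction in both views (538,367 to 588,340 in the scene crop). I'll cross-check the prong tips with the wrist view at (427,195) and (440,51).

```bash
python3 -c "
from h import *
for p in [(427,195),(440,51)]: print(wray('w11.png',*p,.262))"
```

```text
[ 0.59055572 -0.12135914  0.262     ]
[ 0.58661657 -0.03390055  0.262     ]
```

>>> {"op": "apply_moves", "data": {"plan": [[0.3,0,0,0,0,0,0],[0.5,0,0,0,0,0,0],[0.6,0,0,0,0,0,0],[0.5,0,0,0,0,0,0],[0.34,0,0,0,0,0,0],[0,0,0,0,0,0,0],[0,0,0,0,0,0,0],[0,0,-0.3,0,0,0,0],[0,0,-0.3,0,0,0,0],[0,0,0,0,0,0,0],[0,0,0,0,0,0,0]]}}

```text
time_s: 34.25
ee_pos: [0.6327, -0.1485, 0.2192]
ee_rot: [0.696, 0.718, -0.0, -0.0]
contact_force: [-0.9, -0.7, -2.1]
width: 0.0138
grip_force: 40.0
```

>>> {"op": "apply_moves", "data": {"plan": [[0,0,-0.12,0,0,0,0],[0,0,0,0,0,0,0],[0,0,0,0,0,0,0]]}}

```text
time_s: 34.62
ee_pos: [0.6337, -0.1488, 0.216]
ee_rot: [0.696, 0.718, 0.001, 0.002]
contact_force: [-2.3, 1.4, 7.4]
width: 0.0135
grip_force: 40.0
```

>>> {"op": "apply_moves", "data": {"plan": [[0,0,-0.08,0,0,0,0],[0,0,0,0,0,0,0],[0,0,0,0,0,0,0]]}}

```text
time_s: 35.0
ee_pos: [0.6339, -0.1489, 0.2158]
ee_rot: [0.696, 0.718, 0.001, 0.004]
contact_force: [-7.4, 1.5, 22.8]
width: 0.0135
grip_force: 40.0
```

>>> {"op": "apply_moves", "data": {"plan": [[0,0,0.08,0,0,0,0],[0,0,0,0,0,0,0],[0,0,0,0,0,0,0]]}}

```text
time_s: 35.38
ee_pos: [0.6336, -0.1488, 0.2159]
ee_rot: [0.696, 0.718, 0.001, 0.002]
contact_force: [-2.9, 1.4, 11.6]
width: 0.0139
grip_force: 40.0
```

```bash
cat > chk.py <<'E'
from h import *
import sys
f=sys.argv[1]; boxes=eval(sys.argv[2]); s=bot.sense(); print(s['time_s'],s['ee_pos'],s['contact_force'],s['width'])
for n in('scene','side'):
    p=snap(n,f+n+'.png')[:,:,::-1].copy(); h=cv2.cvtColor(p,cv2.COLOR_BGR2HSV); m=cv2.inRange(h,(14,60,150),(24,160,255))
    k,l,st,c=cv2.connectedComponentsWithStats(m)
    for i in range(1,k):
        if 25<st[i,4]<400 and 150<st[i,0]<420 and 90<st[i,1]<320: print(n,st[i],c[i].round(1))
    for P in boxes: print(n,'pred',proj(n,np.array(P)).round(1))
E
python3 chk.py a1 '[(.634,-.149,.261),(.6325,-.10,.261),(.6355,-.198,.261)]'
```

```text
35.375 [ 0.63362977 -0.14876405  0.21592847] [-2.87776006  1.35417298 11.60989461] 0.013865559140164147
scene [357 175  12   8  32] [362.4 178.4]
scene [329 192  15   9  45] [336.1 195.9]
scene [265 233  18  11  69] [273.  237.9]
scene [355 232   8   7  39] [359.  234.9]
scene [366 236  19  11 104] [375.  241.5]
scene [275 306  23  18 187] [286.5 315. ]
scene pred [311.  201.3]
scene pred [320.9 194.9]
scene pred [300.7 207.9]
side [291 142   6  19  69] [294.2 151.6]
side [270 151  11  21 114] [275.4 160.4]
side [261 192  14  24 144] [268.7 204.8]
side [345 213  10  27 119] [349.3 225.6]
side pred [293.7 150.1]
side pred [291.9 161.1]
side pred [295.5 139.6]
```

>>> {"op": "apply_moves", "data": {"plan": [[0,0,0.06,0,0,0,0],[0,0,0,0,0,0,0],[0,0,0,0,0,0,0.2],[0,0,0,0,0,0,0.25],[0,0,0,0,0,0,0.25],[0,0,0,0,0,0,0.25],[0,0,0,0,0,0,0.25]]}}

```text
time_s: 36.35
ee_pos: [0.633, -0.1485, 0.2163]
ee_rot: [0.696, 0.718, -0.0, -0.0]
contact_force: [-0.5, 0.0, 0.5]
width: 0.0232
grip_force: 0.0
```

```bash
python3 chk.py a2 '[(.634,-.149,.261)]' | grep -v "scene \["
```

```text
36.35 [ 0.63301954 -0.14845387  0.21630668] [-0.47995551  0.04840527  0.47143022] 0.02322799224074723
scene pred [311.  201.3]
side [292 141   6  20  77] [294.5 150.8]
side [270 151  11  21 111] [275.5 160.3]
side [261 192  14  24 145] [268.7 204.8]
side [345 213  10  27 119] [349.3 225.6]
side pred [293.7 150.1]
```

>>> {"op": "apply_moves", "data": {"plan": [[0,0,0.2,0,0,0,0.25],[0,0,0.4,0,0,0,0.25],[0,0,0.8,0,0,0,0.25],[-0.3,0,0.4,0,0,0,0.3],[-0.8,0.2,0,0,0,0,0.4],[-0.8,0.6,0,0,0,-0.04,0.4],[-0.8,0.8,0,0,0,-0.04,0.4],[-0.7,0.8,-0.4,0,0,0,0.4],[-0.28,0.8,-0.4,0,0,0,0.4],[0,0.35,-0.16,0,0,0,0.4],[0,0,0,0,0,0,0.4],[0,0,0,0,0,0,0.4]]}}

```text
time_s: 37.95
ee_pos: [0.449, 0.0283, 0.2588]
ee_rot: [0.74, 0.673, 0.0, 0.0]
contact_force: [0.1, -0.5, -0.4]
width: 0.0369
grip_force: 0.0
```

```bash
python3 chk.py a3 '[(.634,-.149,.261)]'; python3 seg.py w12.png
```

```text
37.95 [0.44902651 0.02834751 0.25883676] [ 0.12126766 -0.49280555 -0.37509864] 0.03693375460033533
scene [357 175  12   8  35] [362.2 178.6]
scene [329 192  15   9  49] [335.9 196.1]
scene [300 194  22  14  71] [310.  200.8]
scene [299 211  16  11  57] [306.2 215.8]
scene [355 231   8   8  38] [358.8 234.7]
scene [265 233  18  11  68] [273.1 237.8]
scene [366 236  19  11 100] [375.  241.5]
scene [275 306  23  18 178] [286.5 315.2]
scene pred [311.  201.3]
side [283 100   9  11  62] [287.8 105.1]
side [281 126   7  14  59] [283.9 132.6]
side [292 138   7  23  95] [294.9 148.9]
side [285 149   6   8  30] [287.5 152.3]
side [270 151  12  21 121] [275.7 160.4]
side [261 192  14  24 151] [268.7 204.4]
side [345 213  10  27 118] [349.3 225.7]
side pred [293.7 150.1]
38.2 [0.44931042 0.02830044 0.25852784] 0.037361752034530835
[ 445   93   75   38 1155]
bar [0.63123185 0.09262734 0.138     ] yaw 10.711162921403599 len 0.029550136789480548
[627 112  13  76 531]
bar [0.80194004 0.03406038 0.138     ] yaw 11.113550080955065 len 0.08710700069952988
[366 117  17 111 728]
bar [0.50988079 0.03468781 0.138     ] yaw -6.129147115639739 len 0.12805595000224032
[315 143  13  81 877]
bar [0.44961089 0.0289065  0.138     ] yaw -5.491906397090361 len 0.09491124389797245
```

The first pail hangs where predicted: bar at scene (310,200.8) and side (294.9,148.9). Grasping the second.

>>> {"op": "apply_moves", "data": {"plan": [[0,0,-0.5,0,0,0,0.4],[0,0,-0.9,0,0,0,0.4],[0,0,-0.9,0,0,0,0.4],[0,0,-0.7,0,0,0,0.4],[0,0,-0.4,0,0,0,0.4],[0,0,-0.06,0,0,0,0.4],[0,0,0,0,0,0,0],[0,0,0,0,0,0,0],[0,0,0,0,0,0,0],[0,0,0,0,0,0,0],[0,0,0,0,0,0,0],[0,0,0,0,0,0,0]], "force": 40}}

```text
time_s: 39.7
ee_pos: [0.4495, 0.0288, 0.0861]
ee_rot: [0.74, 0.673, 0.0, 0.001]
contact_force: [-1.3, -1.6, 5.9]
width: 0.0136
grip_force: 40.0
```

>>> {"op": "apply_moves", "data": {"plan": [[0,0,0.3,0,0,0,0],[0,0,0.6,0,0,0,0],[0,0,0.8,0,0,0,0],[0,0,0.8,0,0,0.04,0],[0,-0.3,0.6,0,0,0.04,0],[0.4,-0.3,0.24,0,0,0,0],[0.6,-0.06,0,0,0,0,0],[0.4,0,0,0,0,0,0],[0,0,0,0,0,0,0],[0,0,0,0,0,0,0]]}}

```text
time_s: 40.95
ee_pos: [0.518, -0.0037, 0.2517]
ee_rot: [0.696, 0.718, -0.001, -0.001]
contact_force: [0.3, 0.6, -1.9]
width: 0.0134
grip_force: 40.0
```

>>> {"op": "apply_moves", "data": {"plan": [[0.3,0,0,0,0,0,0],[0.5,0,0,0,0,0,0],[0.6,0,0,0,0,0,0],[0.5,0,0,0,0,0,0],[0.28,0,0,0,0,0,0],[0,0,0,0,0,0,0],[0,0,0,0,0,0,0],[0,0,-0.3,0,0,0,0],[0,0,-0.3,0,0,0,0],[0,0,0,0,0,0,0],[0,0,0,0,0,0,0]]}}

```text
time_s: 42.32
ee_pos: [0.628, -0.004, 0.2228]
ee_rot: [0.696, 0.718, 0.0, 0.0]
contact_force: [-0.1, 0.7, -1.8]
width: 0.0136
grip_force: 40.0
```

>>> {"op": "apply_moves", "data": {"plan": [[0,0,-0.1,0,0,0,0],[0,0,-0.05,0,0,0,0],[0,0,0,0,0,0,0],[0,0,0,0,0,0,0]]}}

```text
time_s: 42.82
ee_pos: [0.6283, -0.004, 0.216]
ee_rot: [0.696, 0.718, 0.0, 0.001]
contact_force: [-3.1, -0.4, 6.0]
width: 0.0135
grip_force: 40.0
```

```bash
python3 chk.py a4 '[(.629,-.004,.261),(.634,-.149,.261)]'
```

```text
42.825 [ 0.62825916 -0.00404808  0.21599567] [-3.14822148 -0.3807076   5.95107969] 0.013510093675235165
scene [357 175  12   8  34] [362.5 178.3]
scene [299 211  16  11  57] [306.2 215.8]
scene [265 233  18  11  69] [273.  237.9]
scene [355 232   8   7  36] [358.8 234.7]
scene [367 236  17  11  94] [374.9 241.4]
scene [275 307  23  17 183] [286.6 315.2]
scene pred [339.1 183. ]
scene pred [311.  201.3]
side [286 176   6  21  82] [288.7 186.8]
side [261 192  14  25 155] [268.4 205.1]
side [262 215   6   9  28] [264.7 220.5]
side pred [288.3 184.1]
side pred [293.7 150.1]
```

>>> {"op": "apply_moves", "data": {"plan": [[0,0,0,0,0,0,0.2],[0,0,0,0,0,0,0.25],[0,0,0,0,0,0,0.25],[0,0,0,0,0,0,0.25],[0,0,0,0,0,0,0.25],[0,0,0.2,0,0,0,0.25],[0,0,0.4,0,0,0,0.25],[0,0,0.8,0,0,0,0.25],[0,0,0.6,0,0,0,0.25],[-0.6,0,0,0,0,0,0.3]]}}

```text
time_s: 44.18
ee_pos: [0.6002, -0.0045, 0.3181]
ee_rot: [0.696, 0.718, 0.002, 0.003]
contact_force: [-0.7, -0.1, 0.5]
width: 0.0272
grip_force: 0.0
```

>>> {"op": "apply_moves", "data": {"plan": [[-0.8,0,0,0,0,0,0.3],[-0.8,0,0,0,0,0,0.3],[-0.8,0.4,0,0,0,0,0.3],[-0.8,0.8,0,0,0,0,0.3],[-0.2,0.8,0,0,0,0,0.3],[0,0.8,0,0,0,0,0.3],[0,0.8,0,0,0,0,0.3],[0,0.4,0,0,0,0,0.3],[0,0,0,0,0,0,0.3],[0,0,0,0,0,0,0.3],[0,0,0,0,0,0,0.3],[0,0,0,0,0,0,0.3]]}}

```text
time_s: 45.68
ee_pos: [0.4282, 0.1953, 0.315]
ee_rot: [0.696, 0.718, 0.0, 0.0]
contact_force: [-0.5, -0.2, -0.0]
width: 0.0279
grip_force: 0.0
```

```bash
python3 chk.py a5 '[(.628,-.004,.261),(.634,-.149,.261)]'
```

```text
45.675 [0.42815171 0.19530132 0.31496929] [-0.46336454 -0.18671212 -0.01004834] 0.027926633619582038
scene [357 175  12   8  35] [362.2 178.6]
scene [329 177  20  12  62] [338.  182.7]
scene [330 192  14   9  45] [336.2 196. ]
scene [300 194  22  14  71] [310.2 200.6]
scene [299 211  16  11  56] [306.3 215.7]
scene [355 231   8   8  37] [358.8 234.6]
scene [265 233  18  11  68] [273.1 237.8]
scene [367 236  15  11  70] [374.6 241.2]
scene [275 306  23  18 174] [286.6 315.3]
scene pred [338.9 182.9]
scene pred [311.  201.3]
side [282 100  10  11  67] [287.4 105.3]
side [281 126   7  14  58] [283.8 132.7]
side [292 138   7  23  96] [294.9 149. ]
side [285 149   6   8  30] [287.5 152.4]
side [270 151  12  22 126] [275.7 160.5]
side [286 170   8  27 122] [289.4 183. ]
side [261 192  14  24 153] [268.8 204.5]
side pred [288.7 184.1]
side pred [293.7 150.1]
```

```bash
python3 -c "
from bench import bot
print(bot.finish_job())"
```

```text
the job is handed in; nothing more can be done
None
```

I stood both pails that were there upright in the trough, pushed the tap head to its stop twice, hung each pail on its own twin hook, and handed the job in after about 46 s. No verdict came back.

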